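# Unbolt the chest drawer and put the slip stone and wedges away

### The job

The drawer of the small wooden chest is clamped shut by a swing bolt: undo its wing nut (counter-clockwise) until it lifts well clear of the lug, swing the bolt sideways right out of the slot so that it lies down, and pull the drawer open. Put the slim red whetstone and every dark wooden wedge that lies on the bench (there may be one to three wedges, and the stone may be missing) down inside the drawer, push the drawer fully shut again and leave the bolt lying open. Leave the other things on the bench where they are.

Things in the scene. Friction and masses are not known exactly. Their poses are not given: they have to be found in the camera images.
- chest: Fixed wooden chest, 170 deep (x) x 210 wide (y) x 105 mm high. Origin: centre of its underside; its front faces its own -x (to the robot), +y is on the left seen from the robot. The lower 40 mm is a false drawer; above it, 42 to 96 mm, is the real one. In front of its right end (x -0.130, y -0.080 m) a steel clevis on the bench carries the swing bolt.
- wing_nut (a joint): Turn of the brass wing nut on the bolt, rad: near 0 = tight, grows counter-clockwise seen from above, stop at 9. It climbs the bolt by 0.7 mm a rad; below about 6.3 rad (4.4 mm) its washer bears on the lug and keeps the bolt from swinging out; from 7 rad it clears easily. Friction 0.05 N m; it stays where it is left.
- nut_wings (a point): Grip point on the nut's axis, 9 mm below the top of the wings, 0.131 m above the bench when tight; moves with the nut and bolt. x along the wings, y across, z up the bolt. The wings are one upright plate 52 mm long (x), 9 thick (y), 36 high (25 below to 9 above this point; its lower edge is just above the chest's top), over a 20 mm boss and 26 mm washer. Pinch the plate across y from above.
- eyebolt (a joint): Swing of the bolt about its pin, rad: 0 = upright in the slot of the lug, 1.4 = lying down (stop). It swings to the chest's -y side (to the right seen from the robot), where the slot is open. With the nut loose it takes less than 2 N at the nut to swing; past about 0.4 rad it falls down by its own weight and stays.
- eyebolt_pin (a point): Hinge pin of the bolt, 24 mm above the bench; the pin runs along the chest's x. The bolt is 8 mm thick and reaches with its nut 118 mm from the pin.
- drawer (a joint): How far the drawer is out, m: 0 = shut, stop at 0.14. Slides towards the chest's -x; friction about 1.5 N, stays where left. Blocked while the bolt stands in the slot.
- drawer_handle (a point): Middle of the handle: a level round bar 11 mm thick, 80 long along the chest's y, 35 mm in front of the drawer's face, 80 mm above the bench; pinch it from above (29 mm free between bar and face). At the drawer's right end, 70 to 115 mm to the -y side of this point, a slotted steel lug (10 mm thick, top at 88 mm, slot open to -y) stands out 47 mm from the face.
- drawer_floor (a point): Centre of the drawer's inner floor (48 mm above the bench); moves with the drawer, axes as the chest's. The inside is 147 mm (x) by 180 mm (y), the side walls 40 mm and the front 48 mm high over the floor. With the drawer fully out, the inside from x -0.0735 to about +0.066 is open to above.
- stone_slim: Slim red whetstone, 150 mm long along its own y, 26 wide, 14 thick, 0.12 kg. Origin: centre of its underside. May be absent.
- wedge_a: Dark wooden wedge, 75 mm long along its own x, 26 mm wide (y), 22 mm high at its thick end, 0.03 kg. Origin: centre of its underside. May be absent.
- wedge_b: Same kind of wedge as wedge_a. May be absent.
- wedge_c: Same kind of wedge as wedge_a. May be absent.
- tin_polish: Bystander: low green tin, 65 mm wide, 38 mm high. Origin: centre of its underside.
- nagura_b: Bystander: small grey stone block, 24 x 46 x 20 mm. Origin: centre of its underside.
- screwdriver_red: Bystander: red-handled screwdriver, 202 mm long, lying in front of the blue tool case. Origin: centre of its underside.
There are look-alikes about, which are no part of the job. Of the things like the stone_slim, leave any that is grey; of the rest the larger one is meant. Leave any pink look-alike of the wedge_c alone.

How it is judged:
By the outcome, as a careful person would: the job done as asked, in the order asked, and still so for the second after the job is handed in, with the robot touching nothing.
Of stone_slim, wedge_a, wedge_b, wedge_c only 2 to 4 are there at a start; the rules pass over those that are not, and their reading is None.
At some moment in a run one of stone_slim, wedge_a, wedge_b, wedge_c may be knocked a few centimetres aside while the robot is not near it.
Once in a run the grip may slacken for a moment while it holds something.
It also fails if it takes over 210 s, if anything falls off the work surface, if the arm or the gripper's body presses on something with over 40 N, if the wrist force passes 120 N, or if a joint passes its speed limit or range.

### The arm

A 6-joint arm with a two-finger parallel gripper is mounted at the origin on a cart in front of the work surface, level with it; the furniture and walls round the work are solid. World frame = base frame: x ahead of the robot, y to its left, z up, the work surface at z = 0. Lengths are in mm, angles in rad, forces in N, time in s.
With the tool pointing down it reaches from about 275 to 1000 mm from the base axis. Payload 8.4 kg.
Tool frame: the origin (TCP) lies between the finger pads; the fingertips stand 22 mm ahead of it and the grasp point (between the pads) lies 3 mm ahead of it; z points along the fingers, y is the line along which they close (so a half turn about z gives the same grasp; the last joint's range is limited). The gripper opens to 85 mm and grips with 20 to 120 N. Pads are 22 mm wide; open, the fingers measure 114 mm over their backs; the gripper's body (76 mm by 85 mm) begins 54 mm behind the grasp point. The pads swing forward as they close: fully open they stand 13 mm farther back than shut.
Start: joints at [1.203, 0.353, 1.633, -0, 1.155, -0.002], TCP at [223.559, 583.652, 253.281] pointing down, gripper open.
Joint ranges: [-2.63, 2.63], [-0.92, 2.1], [0.06, 2.66], [-1.3, 4.44], [0, 2.69], [-3.02, 3.02]. Speed limits (rad/s): [2.22, 2.22, 2.79, 3.14, 3.14, 3.14].

### API

Orientations are given as [roll, pitch, yaw] about the fixed x, y, z axes, in that order (R = Rz(yaw) Ry(pitch) Rx(roll)).
In Python, from rig import r, grab_frame gives the robot as it stands.
- The arm moves only by the shell command python3 -m inch 'ROWS' [FORCE]. ROWS is JSON, a list of rows, each a list of 7 numbers: the turn, a rotation vector about the tool's x, y, z as a fraction of full scale, then the shift along the tool's x, y, z as a fraction of full scale, then the closure, from 0 (fully open) to 1 (shut). In form: [[rx, ry, rz, dx, dy, dz, fingers], ...]. A call has 1 to 8 rows; each row shifts and turns the commanded pose from where the row before left it, along the tool's axes as they then stand; what a row does not reach is not made up. Full scale, the value 1, is 2.5 cm for a shift and pi rad for a turn. A row lasts 1/12 s, in which the tool goes at most 41.7 mm and 7.16 degrees, less where a joint would pass 70% of its speed; a pose out of reach is approached as far as the arm can. A call with a number of a shift or a turn outside -1 to 1 is refused whole. A call with a gripper value outside its range is refused whole. The fingers move at their own pace and stop on an object; FORCE is the grip in N (left out, the last holds). Time passes only in rows, so rows that do not move let the fingers close. It gives the time, the measured TCP pose, the force, the opening and the grip force at its end, in the units of the state.
- r.sense(): the state, without advancing time (a new reading comes with each control period).
- grab_frame(name): name is "scene" or "top" or "wrist"; returns a dict with "pixels" (400x640x3 uint8, red, green, blue), "z_map" (400x640 float32, mm along the optical axis (not along the pixel's ray), 0 where there is no reading), "vertical_fov" (degrees; the focal length in pixels is half the picture's height over the tangent of half this angle, whatever the lens; pixels are square), "cx", "cy" (the principal point, pixels), "cam_to_world" (4x4, takes a point from camera to world coordinates). Camera axes: x right, y down, z forward; pixel columns grow to the right and rows downward; lengths in mm; the calibration is good to about 2 mm. A picture is of the moment at which its call begins.
- r.sign_off(): hands the job in; it is judged then, once.
The state is a dict: "clock": time; "qpos": joint angles; "qvel": joint speeds; "joint_efforts": joint torques, N m; "eef_pos": TCP position; "tcp_rot": TCP orientation; "contact_force": force on the tool from outside, world axes, zero at the start; "wrist_torque": the same for the moment, N m; "opening": opening from 0.0 (shut) to 1.0 (fully open); "grasp_force": force on a finger pad.
Only numpy, scipy, OpenCV 4.12 (cv2) and the standard library are available. Lean on these libraries where they do the work, as an engineer would, in place of code of your own. Each camera call takes 0.05 s, during which the arm holds its last target. There are 200 camera calls.

## Working session

There is one attempt and no reset: what is moved stays moved. The work goes in short steps, Python scripts to look and compute and a shell command to move; the robot and the scene stay as the last step left them, time stands still between calls to the robot, and variables do not carry over. Pictures are saved under pics/ and viewed, at most 14 in all, crops included, and the job is handed in when it is done.

```bash
ls; mkdir -p pics; cat > h.py <<'E'
import numpy as np, cv2
from rig import r, grab_frame
from scipy.spatial.transform import Rotation as R
def cloud(f):
    d=f["z_map"]; h,w=d.shape; F=h/2/np.tan(np.radians(f["vertical_fov"])/2)
    u,v=np.meshgrid(np.arange(w),np.arange(h))
    p=np.stack([(u-f["cx"])/F*d,(v-f["cy"])/F*d,d,np.ones_like(d)],-1)
    return (p@np.array(f["cam_to_world"]).T)[...,:3]
def save(f,n): cv2.imwrite("pics/"+n+".png",cv2.cvtColor(f["pixels"],cv2.COLOR_RGB2BGR))
E
python3 - <<'E'
from h import *
for n in ["scene","top"]:
    f=grab_frame(n); save(f,n+"0"); np.savez("/tmp/"+n,p=f["pixels"],c=cloud(f),z=f["z_map"]); print(n,f["vertical_fov"],f["cx"],f["cy"],np.round(f["cam_to_world"],3).tolist())
print(r.sense())
E
```

```text
pics
scene 44.03052776164961 319.7435550465586 203.77722663570484 [[-0.065, 0.735, -0.675, 1334.042], [0.998, 0.035, -0.058, 33.871], [-0.019, -0.677, -0.735, 953.424], [0.0, 0.0, 0.0, 1.0]]
top 55.017904607713085 319.1169982916812 196.96183505011393 [[0.011, -0.995, 0.102, 462.298], [-0.999, -0.008, 0.033, -37.636], [-0.032, -0.103, -0.994, 1259.06], [0.0, 0.0, 0.0, 1.0]]
{'clock': 0.1, 'qpos': array([ 1.20261746e+00,  3.53592209e-01,  1.63405414e+00, -2.56966484e-05,
        1.15519240e+00, -2.38270624e-03]), 'qvel': array([-0.00042969, -0.00030154, -0.00224956,  0.00062585,  0.00185418,
       -0.00082318]), 'joint_efforts': array([ 3.50988648e-04, -6.06353045e+01, -3.42823434e+01,  5.51314702e-05,
        4.04026592e-03, -3.11231395e-05]), 'eef_pos': array([223.41285676, 583.28224517, 252.63081945]), 'tcp_rot': array([-3.14034650e+00,  2.05270612e-05,  2.77580690e+00]), 'contact_force': array([-0.1803959 ,  0.13801324, -0.19806325]), 'wrist_torque': array([-0.00990215, -0.05339403,  0.00404122]), 'grasp_force': 0.0, 'opening': 0.9996461700589214}
```

View pics/scene0.png

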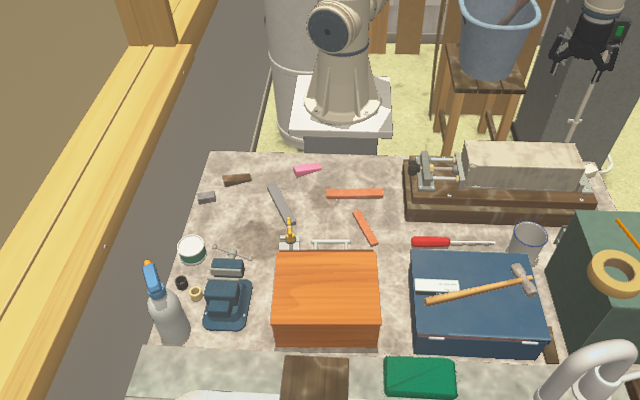

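View pics/top0.png

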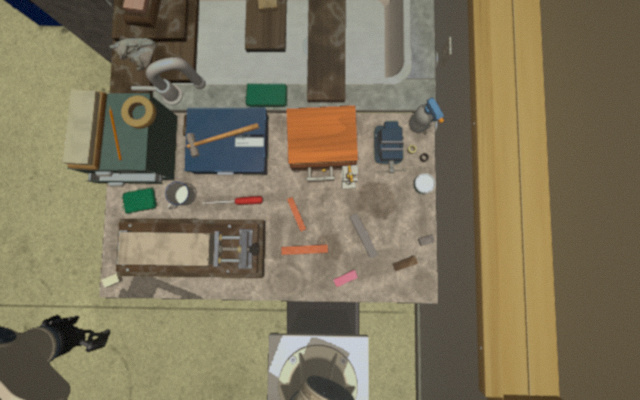

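The scene view shows the chest at (327,300), with nut (290,230) and handle (330,243) in front. Two red stones lie at (355,194) and (365,227), a grey one at (280,203), the single dark wedge at (237,179), and the pink one at (307,170). The top view agrees: stones (304,249) and (296,213), wedge (404,263).

```bash
cat >> h.py <<'E'
def blobs(p,c,lo,hi,box,zr=(-5,60),amin=25):
    hsv=cv2.cvtColor(p,cv2.COLOR_RGB2HSV)
    m=cv2.inRange(hsv,np.array(lo),np.array(hi))
    x,y,z=c[...,0],c[...,1],c[...,2]
    m[(x<box[0])|(x>box[1])|(y<box[2])|(y>box[3])|(z<zr[0])|(z>zr[1])]=0
    n,l,s,_=cv2.connectedComponentsWithStats(m)
    out=[]
    for i in range(1,n):
        if s[i,4]<amin: continue
        q=c[l==i]; rc=cv2.minAreaRect(q[:,:2].astype(np.float32))
        bp=cv2.boxPoints(rc); e=[bp[1]-bp[0],bp[2]-bp[1]]; e=max(e,key=np.linalg.norm)
        ang=np.degrees(np.arctan2(e[1],e[0]))
        out.append((s[i,4],np.round(rc[0],1),np.round(sorted(rc[1]),0),round(ang%180,1),np.round(np.percentile(q[:,2],[5,50,95]),0),s[i,:4].tolist()))
    return out
E
python3 - <<'E'
from h import *
for n in ["top","scene"]:
    d=np.load(f"/tmp/{n}.npz"); p,c=d["p"],d["c"]
    hsv=cv2.cvtColor(p,cv2.COLOR_RGB2HSV)
    print(n)
    box=(280,640,-420,150)
    print("red",*blobs(p,c,(2,140,120),(14,255,255),box,(5,40)),sep="\n ")
    print("pink",*blobs(p,c,(160,80,100),(180,255,255),box,(5,40)),sep="\n ")
    print("dark",*blobs(p,c,(0,30,20),(20,200,105),box,(5,40)),sep="\n ")
    print("chest",*blobs(p,c,(2,140,100),(20,255,255),(500,900,-300,150),(98,112)),sep="\n ")
    print("brass",*blobs(p,c,(18,120,100),(32,255,255),(500,800,-250,50),(60,160),8),sep="\n ")
    b=(c[...,0]>520)&(c[...,0]<680)&(c[...,1]>-200)&(c[...,1]<60)&(c[...,2]>40)
    for y0 in range(-150,60,15):
        q=c[b&(c[...,1]>=y0)&(c[...,1]<y0+15)]
        q=q[q[:,0]<690]
        if len(q): 
            i=np.argsort(q[:,0])[:400:max(1,len(q)//7)]; print(y0,np.round(q[i][:,[0,2]]).tolist())
d=np.load("/tmp/scene.npz");cv2.imwrite("pics/z1.png",cv2.resize(d["p"][150:260,170:400,::-1],None,fx=3.4,fy=3.4,interpolation=cv2.INTER_CUBIC))
E
```

```text
top
red
 (np.int32(160), array([535.7,  78.5]), array([ 16., 110.]), np.float32(24.1), array([ 8., 11., 15.]), [288, 198, 17, 32])
 (np.int32(304), array([421.6,  50.9]), array([ 23., 143.]), np.float32(93.1), array([10., 14., 17.]), [282, 245, 45, 9])
pink
 (np.int32(182), array([332.2, -81.7]), array([25., 73.]), np.float32(117.5), array([ 7., 14., 23.]), [334, 270, 23, 17])
dark
 (np.int32(118), array([ 382.1, -267.5]), array([23., 66.]), np.float32(114.3), array([ 6., 13., 21.]), [393, 256, 20, 14])
chest
 (np.int32(3711), array([774.7,  -4.6]), array([175., 211.]), np.float32(92.5), array([102., 105., 109.]), [287, 106, 70, 59])
brass
 (np.int32(15), array([668.6, -87. ]), array([ 5., 27.]), np.float32(12.3), array([111., 138., 142.]), [348, 165, 3, 7])
 (np.int32(29), array([641.5, -91.7]), array([10., 27.]), np.float32(28.6), array([ 96., 134., 142.]), [347, 174, 6, 8])
-120 [[639.0, 89.0], [643.0, 86.0], [646.0, 86.0], [660.0, 92.0], [664.0, 89.0], [667.0, 88.0], [671.0, 86.0], [676.0, 90.0], [680.0, 87.0]]
-105 [[628.0, 144.0], [633.0, 130.0], [641.0, 138.0], [648.0, 90.0], 
[... 3249 characters left out ...]
4.0], [644.0, 83.0], [646.0, 80.0], [647.0, 75.0], [648.0, 80.0], [649.0, 84.0], [650.0, 78.0]]
-15 [[641.0, 84.0], [643.0, 85.0], [646.0, 85.0], [646.0, 82.0], [647.0, 84.0], [648.0, 81.0], [649.0, 78.0]]
0 [[640.0, 83.0], [642.0, 81.0], [643.0, 87.0], [645.0, 82.0], [646.0, 84.0], [647.0, 84.0], [648.0, 78.0], [649.0, 86.0], [680.0, 94.0]]
15 [[640.0, 82.0], [642.0, 86.0], [644.0, 82.0], [646.0, 83.0], [647.0, 82.0], [652.0, 81.0], [660.0, 81.0], [679.0, 94.0]]
30 [[638.0, 82.0], [641.0, 86.0], [644.0, 83.0], [646.0, 84.0], [650.0, 83.0], [655.0, 81.0], [663.0, 81.0], [677.0, 92.0]]
45 [[677.0, 93.0], [677.0, 94.0], [677.0, 94.0], [678.0, 95.0], [678.0, 95.0], [679.0, 96.0], [680.0, 97.0]]
```

View pics/z1.png

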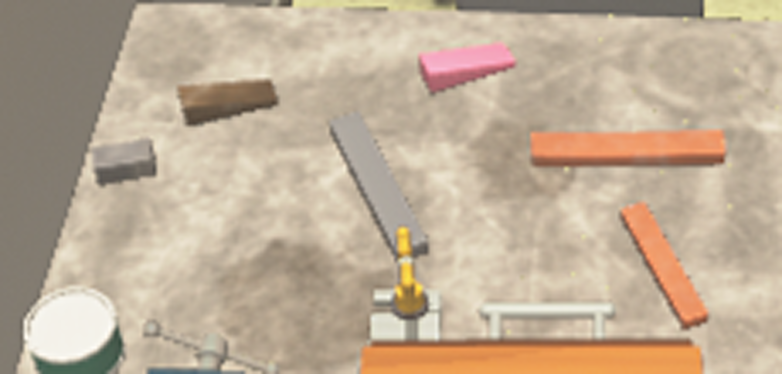

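The crop shows a single dark wedge, nothing new hidden, and the wing plate pointing towards the robot, slightly turned. I go over the nut now.

```bash
python3 -m inch '[[0,0,0.0397,0,0,0,0.3],[0,0,0.0397,0,0,0,0.3],[0,0,0.0397,0,0,0,0.3],[0,0,0.0397,0,0,0,0.3],[0,0,0.0397,0,0,0,0.3],[0,0,0.0397,0,0,0,0.3],[0,0,0.0397,0,0,0,0.3],[0,0,0.0397,0,0,0,0.3]]' 40
python3 -m inch '[[0,0,0.0397,0,0,0,0.3],[0,0,0.0397,0,0,0,0.3],[0,0,0.0397,0,0,0,0.3],[0,0,0.0397,0,0,0,0.3],[0,0,0.0397,0,0,0,0.3],[0,0,0.0397,0,0,0,0.3],[0,0,0.0397,0,0,0,0.3],[0,0,0.0397,0,0,0,0.3]]'
python3 -m inch '[[0,0,0.0397,0,0,0,0.3],[0,0,0.0397,0,0,0,0.3],[0,0,0.0397,0,0,0,0.3],[0,0,0.0397,0,0,0,0.3],[0,0,0.0397,0,0,0,0.3],[0,0,0.0397,0,0,0,0.3],[0,0,0.0102,0,0,0,0.3],[0,0,0,0,0,0,0.3]]'
python3 -m inch '[[0,0,0,0.63,1,0,0.3],[0,0,0,0.63,1,0,0.3],[0,0,0,0.63,1,0,0.3],[0,0,0,0.63,1,0,0.3],[0,0,0,0.63,1,0,0.3],[0,0,0,0.63,1,0,0.3],[0,0,0,0.63,1,0,0.3],[0,0,0,0.63,1,0,0.3]]'
python3 -m inch '[[0,0,0,0.63,1,0,0.3],[0,0,0,0.63,1,0,0.3],[0,0,0,0.63,1,0,0.3],[0,0,0,0.63,1,0,0.3],[0,0,0,0.63,1,0,0.3],[0,0,0,0.63,1,0,0.3],[0,0,0,0.63,1,0,0.3],[0,0,0,0.63,1,0,0.3]]'
python3 -m inch '[[0,0,0,0.63,1,0,0.3],[0,0,0,0.63,1,0,0.3],[0,0,0,0.63,1,0,0.3],[0,0,0,0.63,1,0,0.3],[0,0,0,0.63,1,0,0.3],[0,0,0,0.63,1,0,0.3],[0,0,0,0.63,1,0,0.3],[0,0,0,0,0,0,0.3]]'
python3 - <<'E'
from h import *
f=grab_frame("wrist"); save(f,"w1"); np.savez("/tmp/w",p=f["pixels"],c=cloud(f)); s=r.sense(); print(s["eef_pos"],s["tcp_rot"],s["qpos"])
c=cloud(f); p=f["pixels"]
print(*blobs(p,c,(16,100,80),(34,255,255),(600,700,-140,-50),(100,160),20),sep="\n")
print(*blobs(p,c,(16,100,80),(34,255,255),(600,700,-140,-50),(134,146),20),sep="\n")
E
```

```text
clock: 0.77
eef_pos: [223.4, 583.4, 252.8]
tcp_rot: [-3.141, 0.001, 1.772]
contact_force: [-0.3, 0.4, -0.1]
opening: 0.704
grasp_force: 0.0
clock: 1.43
eef_pos: [223.5, 583.4, 252.8]
tcp_rot: [3.141, 0.001, 0.774]
contact_force: [0.5, -0.5, -0.8]
opening: 0.698
grasp_force: 0.0
clock: 2.1
eef_pos: [223.5, 583.4, 252.9]
tcp_rot: [3.141, 0.0, -0.002]
contact_force: [0.8, 0.4, -0.4]
opening: 0.701
grasp_force: 0.0
clock: 2.77
eef_pos: [349.9, 382.3, 253.2]
tcp_rot: [3.141, 0.0, 0.002]
contact_force: [-0.0, 0.3, -0.3]
opening: 0.702
grasp_force: 0.0
clock: 3.43
eef_pos: [476.0, 182.2, 253.2]
tcp_rot: [-3.142, 0.0, 0.002]
contact_force: [0.6, 0.2, -0.4]
opening: 0.701
grasp_force: 0.0
clock: 4.1
eef_pos: [588.0, 4.8, 253.2]
tcp_rot: [3.14, -0.002, -0.001]
contact_force: [-0.7, -0.3, 0.3]
opening: 0.696
grasp_force: 0.0
[586.63929824   6.59955964 252.88702147] [ 3.14129006e+00  8.74257601e-05 -1.28961221e-03] [ 8.85744030e-03  2.94299758e-01  1.71796057e+00 -3.33673170e-04
  1.12942284e+00  1.58108592e+00]
(np.int32(26), array([697.9, -84. ]), array([ 2., 10.]), np.float32(93.3), array([104., 105., 106.]), [426, 40, 15, 5])
(np.int32(20), array([698.5, -94.4]), array([2., 9.]), np.float32(96.2), array([104., 105., 107.]), [442, 40, 12, 4])
(np.int32(1600), array([649.9, -90.9]), array([13., 49.]), np.float32(9.7), array([105., 133., 141.]), [426, 74, 39, 73])
(np.int32(402), array([663.9, -90.8]), array([ 9., 21.]), np.float32(13.5), array([135., 138., 141.]), [446, 74, 16, 33])
(np.int32(372), array([636.5, -95.3]), array([ 8., 21.]), np.float32(10.7), array([135., 138., 141.]), [450, 116, 15, 31])
```

View pics/w1.png

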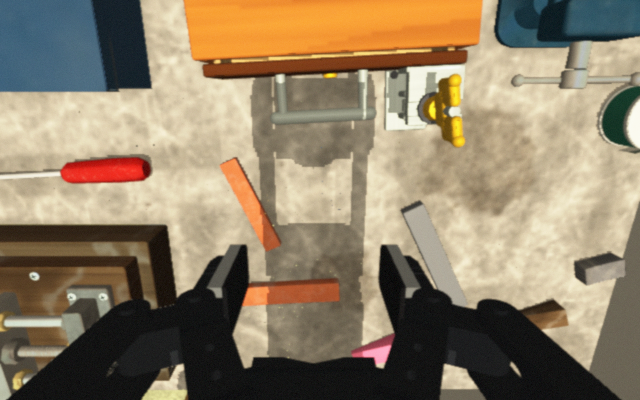

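The wrist view shows the brass wings upright at (454,110), the lug slot open, and the handle bar at (322,116). The wings' centre is (650,-93) and their yaw about 0.17.

```bash
python3 -m inch '[[0,0,0,0.63,0.995,0,0.4],[0,0,0,0.63,0.995,0,0.4],[0,0,0,0.63,0.995,0,0.4],[0,0,0,0.63,0.995,0,0.4],[0,0,-0.027,0,0,1,0.4],[0,0,-0.027,0,0,1,0.4],[0,0,0,0,0,0,0.4],[0,0,0,0,0,0,0.4]]' 40
python3 - <<'E'
from h import *
f=grab_frame("wrist"); save(f,"w2"); c=cloud(f); p=f["pixels"]
for z in [(134,146),(128,150)]: print(*blobs(p,c,(16,100,80),(34,255,255),(600,700,-140,-50),z,20),sep="\n")
E
```

```text
clock: 4.82
eef_pos: [647.4, -89.9, 202.1]
tcp_rot: [-3.14, 0.004, 0.168]
contact_force: [-0.2, 1.2, 0.5]
opening: 0.602
grasp_force: 0.0
(np.int32(463), array([664.2, -90.7]), array([ 9., 22.]), np.float32(8.1), array([136., 138., 141.]), [312, 179, 16, 36])
(np.int32(443), array([636.9, -96.3]), array([ 9., 22.]), np.float32(7.0), array([135., 138., 141.]), [313, 223, 15, 36])
(np.int32(469), array([663.6, -91. ]), array([ 9., 23.]), np.float32(9.6), array([135., 138., 141.]), [312, 179, 16, 36])
(np.int32(469), array([637. , -96.1]), array([ 9., 22.]), np.float32(9.9), array([134., 138., 141.]), [313, 222, 15, 37])
```

```bash
python3 -m inch '[[0,0,0,0.1,0.16,0,0.4],[0,0,0,0,0,0.68,0.4],[0,0,0,0,0,0.68,0.4],[0,0,0,0,0,0.68,0.4],[0,0,0,0,0,0.68,0.4],[0,0,0,0,0,0,1],[0,0,0,0,0,0,1],[0,0,0,0,0,0,1]]' 40
python3 -m inch '[[0,0,0,0,0,0,1],[0,0,0,0,0,0,1]]'
```

```text
clock: 5.53
eef_pos: [653.0, -94.4, 137.2]
tcp_rot: [3.141, -0.002, 0.169]
contact_force: [0.3, 0.3, 1.2]
opening: 0.187
grasp_force: 0.0
clock: 5.7
eef_pos: [653.0, -94.0, 137.2]
tcp_rot: [-3.141, -0.003, 0.169]
contact_force: [-0.7, 2.9, 6.1]
opening: 0.095
grasp_force: 42.3
```

```bash
python3 -m inch '[[0,0,0,0,0,0,0.7],[0,0,0,0,0,0,0.7],[0,0,0,-0.1,0,0.1,0.7],[0,0,0,0,0,0,0.7],[0,0,0,0,0,0,1],[0,0,0,0,0,0,1],[0,0,0,0,0,0,1],[0,0,0,0,0,0,1]]' 40
python3 -m inch '[[0,0,-0.0397,0,0,-0.0035,1],[0,0,-0.0397,0,0,-0.0035,1],[0,0,-0.0397,0,0,-0.0035,1],[0,0,-0.0397,0,0,-0.0035,1],[0,0,-0.0397,0,0,-0.0035,1],[0,0,-0.0397,0,0,-0.0035,1],[0,0,-0.0397,0,0,-0.0035,1],[0,0,-0.0397,0,0,-0.0035,1]]'
```

```text
clock: 6.37
eef_pos: [649.1, -94.4, 132.6]
tcp_rot: [-3.141, 0.001, 0.169]
contact_force: [-1.3, 2.9, -0.2]
opening: 0.099
grasp_force: 44.1
clock: 7.03
eef_pos: [649.4, -94.6, 133.3]
tcp_rot: [-3.141, -0.0, 1.173]
contact_force: [0.3, 2.7, -0.1]
opening: 0.101
grasp_force: 44.1
```

Turning well. I continue to yaw ≈ 4.3 (25 more rows).

```bash
python3 -m inch '[[0,0,-0.0397,0,0,-0.0035,1],[0,0,-0.0397,0,0,-0.0035,1],[0,0,-0.0397,0,0,-0.0035,1],[0,0,-0.0397,0,0,-0.0035,1],[0,0,-0.0397,0,0,-0.0035,1],[0,0,-0.0397,0,0,-0.0035,1],[0,0,-0.0397,0,0,-0.0035,1],[0,0,-0.0397,0,0,-0.0035,1]]'
python3 -m inch '[[0,0,-0.0397,0,0,-0.0035,1],[0,0,-0.0397,0,0,-0.0035,1],[0,0,-0.0397,0,0,-0.0035,1],[0,0,-0.0397,0,0,-0.0035,1],[0,0,-0.0397,0,0,-0.0035,1],[0,0,-0.0397,0,0,-0.0035,1],[0,0,-0.0397,0,0,-0.0035,1],[0,0,-0.0397,0,0,-0.0035,1]]'
python3 -m inch '[[0,0,-0.0397,0,0,-0.0035,1],[0,0,-0.0397,0,0,-0.0035,1],[0,0,-0.0397,0,0,-0.0035,1],[0,0,-0.0397,0,0,-0.0035,1],[0,0,-0.0397,0,0,-0.0035,1],[0,0,-0.0397,0,0,-0.0035,1],[0,0,-0.0397,0,0,-0.0035,1],[0,0,-0.0397,0,0,-0.0035,1]]'
python3 -c "
from rig import r; print(r.sense()['qpos'])"
```

```text
clock: 7.7
eef_pos: [649.7, -94.4, 134.1]
tcp_rot: [3.141, -0.0, 2.171]
contact_force: [2.1, 2.9, -1.9]
opening: 0.098
grasp_force: 43.9
clock: 8.37
eef_pos: [649.8, -94.1, 134.8]
tcp_rot: [3.14, 0.001, -3.115]
contact_force: [1.4, 5.6, -0.9]
opening: 0.097
grasp_force: 43.8
clock: 9.03
eef_pos: [649.4, -94.0, 135.4]
tcp_rot: [3.141, 0.001, -2.117]
contact_force: [0.4, 5.2, -0.9]
opening: 0.096
grasp_force: 44.1
[-1.46632695e-01  5.23008539e-01  1.65504268e+00  1.68424139e-03
  9.63908274e-01 -2.74315465e+00]
```

```bash
python3 -m inch '[[0,0,0,0,0,0,0],[0,0,0,0,0,0,0],[0,0,0,0,0,0,0],[0,0,0,0,0,0,0],[0,0,0,0,0,0,0],[0,0,0,0,0,0,0],[0,0,0,0,0,0,0],[0,0,0.0397,0,0,0,0]]'
python3 -m inch '[[0,0,0.0397,0,0,0,0],[0,0,0.0397,0,0,0,0],[0,0,0.0397,0,0,0,0],[0,0,0.0397,0,0,0,0],[0,0,0.0397,0,0,0,0],[0,0,0.0397,0,0,0,0],[0,0,0.0397,0,0,0,0],[0,0,0.0397,0,0,0,0]]'
python3 -m inch '[[0,0,0.0397,0,0,0,0],[0,0,0.0397,0,0,0,0],[0,0,0.0397,0,0,0,0],[0,0,0.0397,0,0,0,0],[0,0,0.0397,0,0,0,0],[0,0,0.0397,0,0,0,0],[0,0,0.0397,0,0,0,0],[0,0,0.0397,0,0,0,0]]'
python3 -m inch '[[0,0,0.0397,0,0,0,0],[0,0,0.0397,0,0,0,0],[0,0,0.0397,0,0,0,0],[0,0,0.0397,0,0,0,0],[0,0,0.0397,0,0,0,0],[0,0,0.0397,0,0,0,0],[0,0,0.0397,0,0,0,0],[0,0,0.0397,0,0,0,0]]'
python3 -m inch '[[0,0,0.0075,0,0,0,1],[0,0,0,0,0,0,1],[0,0,0,0,0,0,1],[0,0,0,0,0,0,1],[0,0,0,0,0,0,1],[0,0,0,0,0,0,1],[0,0,0,0,0,0,1],[0,0,0,0,0,0,1]]' 40
python3 -m inch '[[0,0,0,0,0,0,1],[0,0,0,0,0,0,1],[0,0,0,0,0,0,1],[0,0,0,0,0,0,1]]' 40
```

```text
clock: 9.7
eef_pos: [649.4, -94.9, 135.6]
tcp_rot: [-3.141, -0.0, -2.246]
contact_force: [-0.3, -1.1, -0.1]
opening: 1.002
grasp_force: 0.0
clock: 10.37
eef_pos: [649.4, -94.9, 135.6]
tcp_rot: [-3.142, 0.0, 3.031]
contact_force: [-0.5, 0.3, -0.4]
opening: 0.998
grasp_force: 0.0
clock: 11.03
eef_pos: [649.4, -94.9, 135.6]
tcp_rot: [3.142, 0.0, 2.034]
contact_force: [-0.5, -0.6, 0.3]
opening: 1.0
grasp_force: 0.0
clock: 11.7
eef_pos: [649.4, -94.9, 135.6]
tcp_rot: [3.142, 0.0, 1.036]
contact_force: [-0.2, 0.4, 0.5]
opening: 1.002
grasp_force: 0.0
clock: 12.37
eef_pos: [649.2, -94.7, 135.6]
tcp_rot: [-3.141, 0.0, 1.019]
contact_force: [-0.8, 0.4, 2.4]
opening: 0.099
grasp_force: 43.3
clock: 12.7
eef_pos: [649.2, -94.7, 135.6]
tcp_rot: [-3.141, 0.0, 1.019]
contact_force: [-1.8, 1.8, 2.5]
opening: 0.099
grasp_force: 43.4
```

```bash

python3 -m inch '[[0,0,-0.0397,0,0,-0.0035,1],[0,0,-0.0397,0,0,-0.0035,1],[0,0,-0.0397,0,0,-0.0035,1],[0,0,-0.0397,0,0,-0.0035,1],[0,0,-0.0397,0,0,-0.0035,1],[0,0,-0.0397,0,0,-0.0035,1],[0,0,-0.0397,0,0,-0.0035,1],[0,0,-0.0397,0,0,-0.0035,1]]'
python3 -m inch '[[0,0,-0.0397,0,0,-0.0035,1],[0,0,-0.0397,0,0,-0.0035,1],[0,0,-0.0397,0,0,-0.0035,1],[0,0,-0.0397,0,0,-0.0035,1],[0,0,-0.0397,0,0,-0.0035,1],[0,0,-0.0397,0,0,-0.0035,1],[0,0,-0.0397,0,0,-0.0035,1],[0,0,-0.0397,0,0,-0.0035,1]]'
python3 -m inch '[[0,0,-0.0397,0,0,-0.0035,1],[0,0,-0.0397,0,0,-0.0035,1],[0,0,-0.0397,0,0,-0.0035,1],[0,0,-0.0397,0,0,-0.0035,1],[0,0,-0.0397,0,0,-0.0035,1],[0,0,-0.0397,0,0,-0.0035,1],[0,0,-0.0397,0,0,-0.0035,1],[0,0,-0.0397,0,0,-0.0035,1]]'
python3 -m inch '[[0,0,-0.0397,0,0,-0.0035,1],[0,0,-0.0397,0,0,-0.0035,1],[0,0,0,0,0,0,1]]'
```

```text
clock: 13.37
eef_pos: [649.9, -94.7, 136.4]
tcp_rot: [3.141, 0.0, 2.023]
contact_force: [1.1, 1.3, 0.5]
opening: 0.099
grasp_force: 43.2
clock: 14.03
eef_pos: [650.2, -94.2, 137.1]
tcp_rot: [3.14, 0.002, 3.02]
contact_force: [0.3, 3.4, -0.5]
opening: 0.096
grasp_force: 43.0
clock: 14.7
eef_pos: [649.9, -93.9, 137.8]
tcp_rot: [3.141, 0.002, -2.265]
contact_force: [0.3, 5.3, 0.8]
opening: 0.098
grasp_force: 45.0
clock: 14.95
eef_pos: [649.8, -93.8, 137.9]
tcp_rot: [3.141, 0.002, -2.014]
contact_force: [-1.4, 5.4, 0.8]
opening: 0.096
grasp_force: 45.0
```

```bash
python3 -m inch '[[0,0,0,0,0,0,0.4],[0,0,0,0,0,0,0.4],[0,0,0,0,0,0,0.4],[0,0,0,0,0,0,0.4],[0,0,0,0,0,-1,0.4],[0,0,0,0,0,-1,0.4],[0,0,0.0397,0,0,0,0.4],[0,0,0.0397,0,0,0,0.4]]'
python3 -m inch '[[0,0,0.0397,0,0,0,1],[0,0,0.0397,0,0,0,1],[0,0,0.0397,0,0,0,1],[0,0,0.0397,0,0,0,1],[0,0,0.0397,0,0,0,1],[0,0,0.0397,0,0,0,1],[0,0,0.0397,0,0,0,1],[0,0,0.0397,0,0,0,1]]'
python3 -m inch '[[0,0,0.0397,0,0,0,1],[0,0,0.0397,0,0,0,1],[0,0,0.0397,0,0,0,1],[0,0,0.0397,0,0,0,1],[0,0,0.0397,0,0,0,1],[0,0,0.0397,0,0,0,1],[0,0,0.0397,0,0,0,1],[0,0,0.0397,0,0,0,1]]'
python3 -m inch '[[0,0,0.0397,0,0,0,1],[0,0,0.0397,0,0,0,1],[0,0,0.0397,0,0,0,1],[0,0,0.011,0,0,0,1],[0,0,0,0.8,0,0,1],[0,0,0,0.8,0,0,1],[0,0,0,0.8,0,0,1],[0,0,0,0,0,0,1]]'
python3 - <<'E'
from h import *
f=grab_frame("wrist"); save(f,"w3"); c=cloud(f); p=f["pixels"]
print(*blobs(p,c,(16,100,80),(34,255,255),(600,700,-140,-50),(134,155),20),sep="\n")
g=grab_frame("scene"); save(g,"s3")
E
```

```text
clock: 15.62
eef_pos: [650.6, -95.3, 189.9]
tcp_rot: [-3.138, 0.002, -2.277]
contact_force: [-0.4, 0.2, -0.0]
opening: 0.599
grasp_force: 0.0
clock: 16.28
eef_pos: [649.5, -95.1, 187.8]
tcp_rot: [-3.141, 0.0, 3.008]
contact_force: [-0.5, 0.1, -0.4]
opening: 0.004
grasp_force: 0.0
clock: 16.95
eef_pos: [649.4, -95.1, 187.8]
tcp_rot: [3.142, 0.0, 2.01]
contact_force: [0.1, -0.1, 0.3]
opening: -0.002
grasp_force: 0.0
clock: 17.62
eef_pos: [647.0, -32.2, 187.8]
tcp_rot: [-3.142, -0.001, 1.609]
contact_force: [-1.2, -0.4, 0.0]
opening: 0.001
grasp_force: 0.0
(np.int32(81), array([ 649. , -101.2]), array([ 4., 10.]), np.float32(91.9), array([140., 143., 144.]), [308, 333, 7, 17])
```

View pics/s3.png

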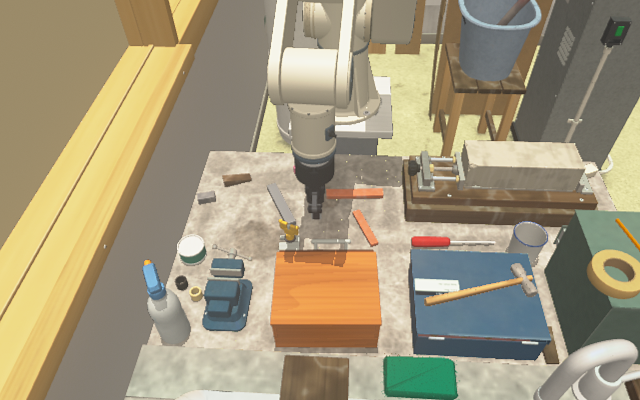

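The scene view shows the closed gripper at (315,205), left of the turned nut at (289,230), which is still upright. Now I push it sideways.

```bash
python3 -m inch '[[0,0,0,0,0,0.78,1],[0,0,0,0,0,0.78,1],[0,0,0,0,0,0.78,1],[0,0,0,-0.4,0,0,1],[0,0,0,-0.4,0,0,1],[0,0,0,-0.4,0,0,1],[0,0,0,-0.4,0,0,1],[0,0,0,-0.4,0,0,1]]'
python3 -m inch '[[0,0,0,-0.4,0,0,1],[0,0,0,-0.4,0,0,1],[0,0,0,-0.4,0,0,1],[0,0,0,-0.4,0,0,1],[0,0,0,-0.4,0,0,1],[0,0,0,-0.4,0,0,1],[0,0,0,-0.4,0,0,1],[0,0,0,-0.4,0,0,1]]'
python3 -m inch '[[0,0,0,0,0,0,1],[0,0,0,0,0,0,1],[0,0,0,0,0,-1,0.2],[0,0,0,0,0,-1,0.2],[0,0,0,0,0,0,0.2]]'
python3 - <<'E'
from h import *
f=grab_frame("wrist"); c=cloud(f); p=f["pixels"]
print(*blobs(p,c,(16,100,80),(34,255,255),(600,700,-280,-50),(10,155),20),sep="\n")
q=c[(c[...,1]>-40)&(c[...,1]<20)&(c[...,0]>560)&(c[...,0]<665)&(c[...,2]>76)&(c[...,2]<95)]; print(len(q),np.median(q,0) if len(q) else 0)
g=grab_frame("top"); c=cloud(g);p=g["pixels"]
print(*blobs(p,c,(16,100,80),(34,255,255),(600,700,-280,-50),(10,155),8),sep="\n")
E
```

```text
clock: 18.38
eef_pos: [649.8, -86.7, 130.7]
tcp_rot: [3.14, 0.0, 1.607]
contact_force: [0.1, 0.7, -0.0]
opening: -0.004
grasp_force: 0.1
clock: 19.05
eef_pos: [652.0, -165.8, 129.3]
tcp_rot: [-3.141, -0.0, 1.608]
contact_force: [0.2, -0.3, -0.3]
opening: -0.001
grasp_force: 0.0
clock: 19.47
eef_pos: [654.5, -164.8, 184.1]
tcp_rot: [3.135, 0.002, 1.608]
contact_force: [0.9, -0.2, 1.4]
opening: 0.416
grasp_force: 0.0
(np.int32(780), array([697.3, -74.7]), array([ 6., 50.]), np.float32(90.7), array([104., 105., 106.]), [389, 15, 16, 96])
(np.int32(51), array([ 696.6, -103.7]), array([5., 6.]), np.float32(3.4), array([77., 88., 95.]), [379, 110, 6, 10])
(np.int32(1444), array([ 655.5, -189.6]), array([27., 54.]), np.float32(91.2), array([30., 47., 64.]), [296, 186, 33, 63])
34 [659.07722199 -39.7260552   82.98231745]
(np.int32(9), array([ 652.7, -163. ]), array([ 4., 13.]), np.float32(179.5), array([43., 45., 51.]), [371, 175, 2, 5])
(np.int32(8), array([ 646.8, -208.4]), array([6., 9.]), np.float32(71.7), array([28., 33., 37.]), [384, 178, 3, 4])
```

```bash
python3 -m inch '[[0,0,0,0.909,0,0,0.65],[0,0,0,0.909,0,0,0.65],[0,0,0,0.909,0,0,0.65],[0,0,0,0.909,0,0,0.65],[0,0,0,0.909,0,0,0.65],[0,0,0,0.909,0,0,0.65],[0,0,0,0.909,0,0,0.65],[0,0,0,0,0,0,0.65]]'
python3 -m inch '[[0,0,0,0,0,0,0.65],[0,0,0,0,0,0,0.65]]'
python3 - <<'E'
from h import *
f=grab_frame("wrist"); save(f,"w4"); c=cloud(f); p=f["pixels"]
q=c[(c[...,1]>-60)&(c[...,1]<50)&(c[...,0]>600)&(c[...,0]<665)&(c[...,2]>79)&(c[...,2]<92)]; print(len(q),np.percentile(q,[2,50,98],axis=0),r.sense()["eef_pos"])
E
```

```text
clock: 20.23
eef_pos: [645.0, -1.8, 178.0]
tcp_rot: [-3.139, -0.001, 1.611]
contact_force: [-0.2, 0.8, -0.6]
opening: 0.351
grasp_force: 0.0
clock: 20.4
eef_pos: [645.6, -5.9, 178.5]
tcp_rot: [-3.14, 0.0, 1.609]
contact_force: [-0.2, -0.7, 0.3]
opening: 0.354
grasp_force: 0.0
2540 [[637.58773605 -43.65200221  80.71608396]
 [645.07090955   3.37108884  84.41623047]
 [663.55748711  38.99661688  86.60973538]] [645.75686774  -6.35092045 178.73044592]
```

View pics/w4.png

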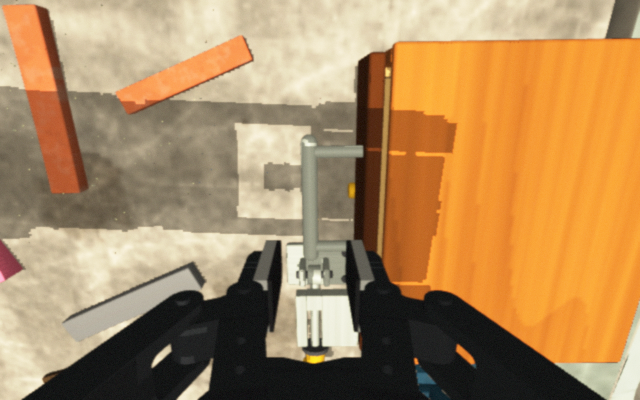

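The wrist view shows the handle bar at (309,200), centred between the fingers, with the brown drawer face at (370,200). Now down, grip and pull.

```bash
python3 -m inch '[[0,0,0,0,-0.04,0.947,0.7],[0,0,0,0,0,0.947,0.7],[0,0,0,0,0,0.947,0.7],[0,0,0,0,0,0.947,0.7],[0,0,0,0,0,0,1],[0,0,0,0,0,0,1],[0,0,0,0,0,0,1],[0,0,0,0,0,0,1]]' 50
python3 -m inch '[[0,0,0,0,-0.465,0,1],[0,0,0,0,-0.465,0,1],[0,0,0,0,-0.465,0,1],[0,0,0,0,-0.465,0,1],[0,0,0,0,-0.465,0,1],[0,0,0,0,-0.465,0,1]]'
python3 -m inch '[[0,0,0,0,-0.465,0,1],[0,0,0,0,-0.465,0,1],[0,0,0,0,-0.465,0,1],[0,0,0,0,-0.465,0,1],[0,0,0,0,-0.465,0,1],[0,0,0,0,-0.45,0,1],[0,0,0,0,0,0,1],[0,0,0,0,0,0,1]]'
```

```text
clock: 21.12
eef_pos: [642.1, -6.9, 81.8]
tcp_rot: [-3.135, 0.0, 1.608]
contact_force: [1.9, -2.5, -32.1]
opening: 0.108
grasp_force: 48.5
clock: 21.62
eef_pos: [571.6, -10.4, 81.8]
tcp_rot: [-3.135, 0.002, 1.608]
contact_force: [2.8, -10.6, -40.6]
opening: 0.11
grasp_force: 48.9
clock: 22.28
eef_pos: [503.7, -12.8, 83.3]
tcp_rot: [-3.137, 0.002, 1.608]
contact_force: [0.8, -10.0, -33.2]
opening: 0.108
grasp_force: 49.0
```

```bash
python3 -m inch '[[0,0,0,0,0,0,0.65],[0,0,0,0,0,0,0.65],[0,0,0,0,0,0,0.65],[0,0,0,0,0,-1,0.6],[0,0,0,0,0,-1,0.4],[0,0,0,0,0,-1,0.4],[0,0,0,0,0,-1,0.4],[0,0,0,0.667,-0.79,0,0.4]]' 
python3 -m inch '[[0,0,0,0.667,-0.79,0,0.4],[0,0,0,0.667,-0.79,0,0.4],[0,0,0,0.667,-0.79,0,0.4],[0,0,0,0,0,0,0.4],[0,0,0,0,0,0,0.4],[0,0,0,0,0,0,0.4]]' 
python3 - <<'E'
from h import *
f=grab_frame("wrist"); save(f,"w5"); c=cloud(f); p=f["pixels"]
print(*blobs(p,c,(2,140,100),(14,255,255),(300,580,-150,200),(4,30)),sep="\n")
f=grab_frame("top"); save(f,"t5"); c=cloud(f); p=f["pixels"]
print(r.sense()["eef_pos"])
print(*blobs(p,c,(2,140,120),(14,255,255),(280,580,-420,150),(4,30)),sep="\n")
print(*blobs(p,c,(0,30,20),(20,200,105),(300,560,-420,0),(4,30)),sep="\n")
m=(c[...,0]>480)&(c[...,0]<690)&(c[...,1]>-160)&(c[...,1]<140)
for z0,z1 in((40,56),(78,100)):
  q=c[m&(c[...,2]>z0)&(c[...,2]<z1)]; print(z0,len(q),np.percentile(q,[1,50,99],axis=0).round())
E
```

```text
clock: 22.95
eef_pos: [492.2, 3.9, 191.0]
tcp_rot: [3.128, 0.001, 1.607]
contact_force: [1.8, 0.6, 1.2]
opening: 0.601
grasp_force: 0.0
clock: 23.45
eef_pos: [426.0, 52.8, 185.8]
tcp_rot: [3.139, -0.0, 1.609]
contact_force: [-0.7, 0.5, 0.0]
opening: 0.602
grasp_force: 0.0
(np.int32(119), array([576.2, 192.4]), array([ 8., 11.]), np.float32(93.3), array([22., 24., 27.]), [513, 0, 14, 18])
(np.int32(4516), array([421.8,  47.8]), array([ 26., 150.]), np.float32(93.5), array([12., 13., 15.]), [290, 96, 33, 162])
(np.int32(2694), array([534. ,  74.9]), array([ 20., 110.]), np.float32(24.1), array([ 8., 10., 11.]), [372, 122, 120, 66])
[425.89927674  52.41922403 185.26914882]
(np.int32(33), array([568.,  93.]), array([14., 29.]), np.float32(27.3), array([ 7., 11., 14.]), [288, 200, 6, 9])
(np.int32(49), array([521.4,  71.7]), array([15., 34.]), np.float32(22.1), array([ 8., 11., 14.]), [294, 214, 8, 10])
(np.int32(32), array([425.7, -12. ]), array([16., 19.]), np.float32(0.5), array([12., 14., 18.]), [321, 245, 6, 7])
(np.int32(135), array([ 382.2, -268.7]), array([23., 68.]), np.float32(112.9), array([ 7., 12., 19.]), [393, 256, 21, 14])
40 2437 [[ 552. -101.   43.]
 [ 622.  -12.   48.]
 [ 689.   77.   54.]]
78 743 [[ 498. -121.   80.]
 [ 541.  -42.   89.]
 [ 686.   83.   99.]]
```

View pics/w5.png

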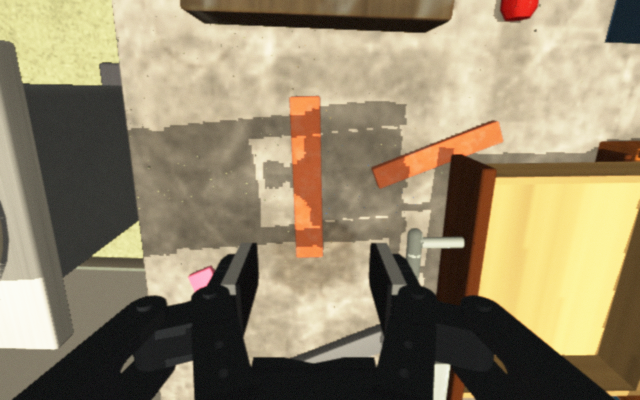

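View pics/t5.png

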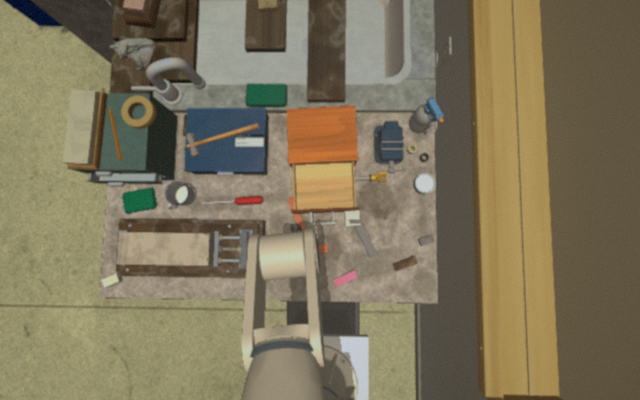

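Wrist view: the stone at (307,175) lies between the finger lines, the small red one at (437,153), and the open drawer at right. The top view shows the drawer open at (325,186) and the bolt lying at (375,178).

```bash
python3 -m inch '[[0,0,-0.007,-0.18,-0.17,0.9,0.4],[0,0,0,0,0,0.9,0.4],[0,0,0,0,0,0.9,0.4],[0,0,0,0,0,0.9,0.4],[0,0,0,0,0,0.9,0.4],[0,0,0,0,0,0.9,0.4],[0,0,0,0,0,0.45,0.4],[0,0,0,0,0,0.35,0.4]]' 60
python3 -m inch '[[0,0,0,0,0,0,1],[0,0,0,0,0,0,1],[0,0,0,0,0,0,1],[0,0,0,0,0,0,1],[0,0,0,0,0,0,1],[0,0,0,0,0,0,1]]' 60
python3 -m inch '[[0,0,0,0,0,-1,1],[0,0,0,0,0,-1,1],[0,0,0,0,0,-1,1],[0,0,0,0,0,-1,1],[0,0,0,0,0,-1,1],[0,0,0,0,0,-1,1],[0,0,0,0,0,0,1],[0,0,0,0,0,0,1]]' 60
```

```text
clock: 24.22
eef_pos: [420.7, 47.5, 28.2]
tcp_rot: [-3.14, 0.0, 1.629]
contact_force: [0.3, -0.6, -0.6]
opening: 0.598
grasp_force: 0.0
clock: 24.72
eef_pos: [421.0, 48.1, 30.2]
tcp_rot: [3.14, -0.0, 1.63]
contact_force: [-0.3, 0.4, -1.0]
opening: 0.276
grasp_force: 58.9
clock: 25.38
eef_pos: [421.4, 48.1, 181.0]
tcp_rot: [3.138, -0.0, 1.63]
contact_force: [-0.4, -0.4, -1.8]
opening: 0.276
grasp_force: 59.4
```

```bash
python3 -m inch '[[0,0,0,-0.289,0.879,0,1],[0,0,0,-0.289,0.879,0,1],[0,0,0,-0.289,0.879,0,1],[0,0,0,-0.289,0.879,0,1],[0,0,0,-0.289,0.879,0,1],[0,0,0,-0.289,0.879,0,1],[0,0,0,-0.289,0.879,0,1],[0,0,0,-0.289,0.879,0,1]]' 60
python3 -m inch '[[0,0,0,-0.289,0.879,0,1],[0,0,0,-0.289,0.879,0,1],[0,0,0,0,0,0,1],[0,0,0,0,0,0,1],[0,0,0,0,0,0,1]]' 60
python3 - <<'E'
from h import *
f=grab_frame("wrist"); save(f,"w6"); c=cloud(f); p=f["pixels"]
print(r.sense()["eef_pos"],*blobs(p,c,(2,150,100),(12,255,255),(560,720,-150,150),(135,190)),sep="\n")
E
```

```text
clock: 26.05
eef_pos: [599.5, 0.4, 177.6]
tcp_rot: [-3.139, -0.0, 1.63]
contact_force: [-0.4, -0.6, -0.6]
opening: 0.277
grasp_force: 59.3
clock: 26.47
eef_pos: [642.6, -11.0, 177.9]
tcp_rot: [-3.138, -0.0, 1.63]
contact_force: [-0.1, 0.5, -1.0]
opening: 0.279
grasp_force: 59.4
[642.63648047 -10.89056731 178.38571001]
(np.int32(13390), array([642.9,  -2.2]), array([ 26., 132.]), np.float32(93.4), array([160., 161., 162.]), [281, 91, 65, 272])
```

View pics/w6.png

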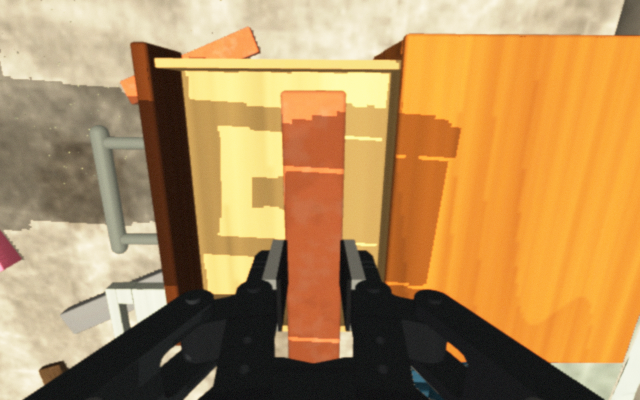

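The wrist view shows the stone held level over the drawer at (313,220). I lower it and let go.

```bash
python3 -m inch '[[0,0,0,0,0,0.9,1],[0,0,0,0,0,0.9,1],[0,0,0,0,0,0.9,1],[0,0,0,0,0,0.7,1],[0,0,0,0,0,0.4,1],[0,0,0,0,0,0.1,1],[0,0,0,0,0,0,1],[0,0,0,0,0,0,1]]' 60
python3 -m inch '[[0,0,0,0,0,0,0.55],[0,0,0,0,0,0,0.55],[0,0,0,0,0,0,0.55],[0,0,0,0,0,0,0.55],[0,0,0,0,0,-0.8,0.55],[0,0,0,0,0,-1,0.55],[0,0,0,0,0,-1,0.55],[0,0,0,0,0,-1,0.5]]' 60
python3 - <<'E'
from h import *
f=grab_frame("wrist"); save(f,"w7"); c=cloud(f); p=f["pixels"]
print(r.sense()["eef_pos"],*blobs(p,c,(2,150,100),(12,255,255),(560,720,-150,150),(50,75)),sep="\n")
E
```

```text
clock: 27.18
eef_pos: [644.6, -11.0, 83.1]
tcp_rot: [3.14, 0.0, 1.63]
contact_force: [-0.3, 1.2, -0.9]
opening: 0.275
grasp_force: 59.4
clock: 27.85
eef_pos: [644.1, -11.1, 178.3]
tcp_rot: [-3.141, 0.0, 1.63]
contact_force: [0.3, -0.7, -0.5]
opening: 0.498
grasp_force: 0.0
[646.72929377 -11.15470489 183.7915647 ]
(np.int32(5403), array([645.9, -13.2]), array([ 25., 136.]), np.float32(93.7), array([60., 61., 62.]), [296, 104, 37, 176])
```

```bash
python3 -m inch '[[0,0,0,-0.804,-0.932,0,0.4],[0,0,0,-0.804,-0.932,0,0.4],[0,0,0,-0.804,-0.932,0,0.4],[0,0,0,-0.804,-0.932,0,0.4],[0,0,0,-0.804,-0.932,0,0.4],[0,0,0,-0.804,-0.932,0,0.4],[0,0,0,-0.804,-0.932,0,0.4],[0,0,0,-0.804,-0.932,0,0.4]]' 60
python3 -m inch '[[0,0,0,-0.804,-0.932,0,0.4],[0,0,0,-0.804,-0.932,0,0.4],[0,0,0,-0.804,-0.932,0,0.4],[0,0,0,-0.804,-0.932,0,0.4],[0,0,-0.0371,0,0,0,0.4],[0,0,-0.0371,0,0,0,0.4],[0,0,-0.0371,0,0,0,0.4],[0,0,0,0,0,0,0.4]]' 60
python3 -m inch '[[0,0,0,0,0,0,0.4],[0,0,0,0,0,0,0.4]]' 
python3 - <<'E'
from h import *
f=grab_frame("wrist"); save(f,"w8"); c=cloud(f); p=f["pixels"]
print(r.sense()["eef_pos"],*blobs(p,c,(0,30,15),(22,220,130),(280,480,-380,-150),(4,30)),sep="\n")
m=(c[...,2]>4)&(c[...,2]<30)&(np.hypot(c[...,0]-382,c[...,1]+269)<50); q=c[m]; print(len(q),np.linalg.lstsq(np.c_[q[:,:2]-[382,-269],np.ones(len(q))],q[:,2],rcond=None)[0], cv2.minAreaRect(q[:,:2].astype(np.float32)))
E
```

```text
clock: 28.57
eef_pos: [466.6, -183.5, 177.4]
tcp_rot: [3.141, 0.0, 1.63]
contact_force: [0.5, -0.2, 0.3]
opening: 0.603
grasp_force: 0.0
clock: 29.23
eef_pos: [379.2, -268.8, 177.4]
tcp_rot: [3.141, 0.001, 1.984]
contact_force: [-0.4, -0.2, -0.6]
opening: 0.6
grasp_force: 0.0
clock: 29.4
eef_pos: [379.5, -268.4, 177.2]
tcp_rot: [3.141, 0.0, 1.976]
contact_force: [-0.7, -0.6, -0.0]
opening: 0.598
grasp_force: 0.0
[ 379.47398786 -268.34206432  177.2025055 ]
(np.int32(31), array([ 404.4, -177.7]), array([ 3., 10.]), np.float32(118.2), array([ 5., 13., 15.]), [381, 85, 7, 13])
(np.int32(27), array([ 408.5, -185.3]), array([4., 6.]), np.float32(86.0), array([ 4., 14., 14.]), [381, 98, 9, 9])
(np.int32(2525), array([ 381.9, -274.4]), array([26., 75.]), np.float32(111.3), array([ 8., 15., 21.]), [297, 142, 32, 88])
(np.int32(249), array([ 445.5, -339.6]), array([20., 48.]), np.float32(78.9), array([ 5., 13., 19.]), [340, 252, 30, 45])
2558 [ 0.0766596  -0.18624961 13.65367228] ((381.86102294921875, -274.40765380859375), (25.982376098632812, 75.09188842773438), 21.29855728149414)
```

View pics/w8.png

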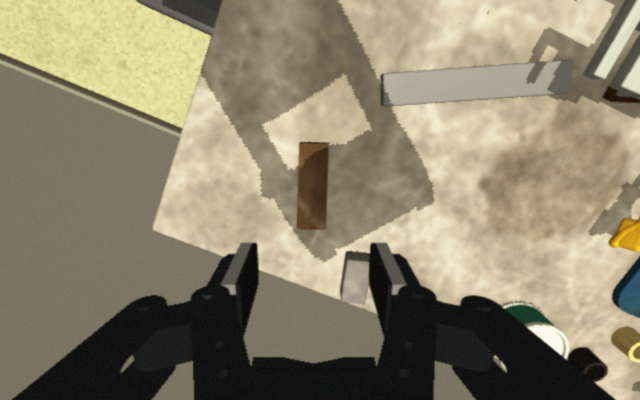

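The wrist view shows the wedge at (313,185), unmoved and squared to the fingers, with its thick end towards the robot camera's bottom. I grip it.

```bash
python3 -m inch '[[0,0,0,-0.5,-0.02,0.9,0.4],[0,0,0.0105,0,0,0.9,0.4],[0,0,0,0,0,0.9,0.4],[0,0,0,0,0,0.9,0.4],[0,0,0,0,0,0.9,0.4],[0,0,0,0,0,0.9,0.4],[0,0,0,0,0,0.53,0.4],[0,0,0,0,0,0,0.4]]' 50
python3 -m inch '[[0,0,0,0,0,0,1],[0,0,0,0,0,0,1],[0,0,0,0,0,0,1],[0,0,0,0,0,0,1],[0,0,0,0,0,0,1],[0,0,0,0,0,0,1]]' 50
python3 -m inch '[[0,0,0,0,0,-1,1],[0,0,0,0,0,-1,1],[0,0,0,0,0,-1,1],[0,0,0,0,0,-1,1],[0,0,0,0,0,-1,1],[0,0,0,0,0,-1,1],[0,0,0,0,0,0,1],[0,0,0,0,0,0,1]]' 50
```

```text
clock: 30.12
eef_pos: [382.6, -278.9, 26.5]
tcp_rot: [-3.139, -0.004, 1.945]
contact_force: [-0.9, 0.7, 1.5]
opening: 0.597
grasp_force: 0.0
clock: 30.62
eef_pos: [384.5, -280.6, 29.9]
tcp_rot: [3.141, 0.002, 1.946]
contact_force: [-0.1, 0.9, 8.4]
opening: 0.287
grasp_force: 49.9
clock: 31.28
eef_pos: [384.7, -280.7, 180.6]
tcp_rot: [3.14, 0.003, 1.947]
contact_force: [-0.1, 0.3, -0.4]
opening: 0.285
grasp_force: 49.4
```

```bash
python3 -m inch '[[0,0,0,0.559,0.969,0,1],[0,0,0,0.559,0.969,0,1],[0,0,0,0.559,0.969,0,1],[0,0,0,0.559,0.969,0,1],[0,0,0,0.559,0.969,0,1],[0,0,0,0.559,0.969,0,1],[0,0,0,0.559,0.969,0,1],[0,0,0,0.559,0.969,0,1]]' 50
python3 -m inch '[[0,0,0,0.559,0.969,0,1],[0,0,0,0.559,0.969,0,1],[0,0,0,0.559,0.969,0,1],[0,0,0,0.559,0.969,0,1],[0,0,0.0347,0,0,0,1],[0,0,0.0347,0,0,0,1],[0,0,0.0347,0,0,0,1],[0,0,0,0,0,0,1]]' 50
python3 -m inch '[[0,0,0,0,0,0,1],[0,0,0,0,0,0,1]]' 
python3 - <<'E'
from h import *
f=grab_frame("wrist"); save(f,"w9"); c=cloud(f); p=f["pixels"]
print(r.sense()["eef_pos"])
print(*blobs(p,c,(2,150,100),(12,255,255),(560,720,-150,150),(52,75)),sep="\n")
E
```

```text
clock: 31.95
eef_pos: [523.0, -103.5, 177.6]
tcp_rot: [-3.14, -0.001, 1.947]
contact_force: [1.2, -0.5, -0.7]
opening: 0.285
grasp_force: 49.4
clock: 32.62
eef_pos: [591.9, -17.1, 177.3]
tcp_rot: [-3.139, -0.0, 1.615]
contact_force: [0.8, -0.4, 0.1]
opening: 0.283
grasp_force: 49.4
clock: 32.78
eef_pos: [592.3, -17.5, 178.2]
tcp_rot: [-3.14, -0.0, 1.623]
contact_force: [-0.3, -0.3, -1.1]
opening: 0.286
grasp_force: 49.4
[592.38897091 -17.49628307 178.40156255]
(np.int32(41), array([686.1,  89.2]), array([1., 7.]), np.float32(95.8), array([61., 66., 74.]), [464, 40, 10, 11])
(np.int32(5749), array([645.5, -11.1]), array([ 26., 148.]), np.float32(93.8), array([60., 61., 62.]), [364, 86, 44, 194])
```

View pics/w9.png

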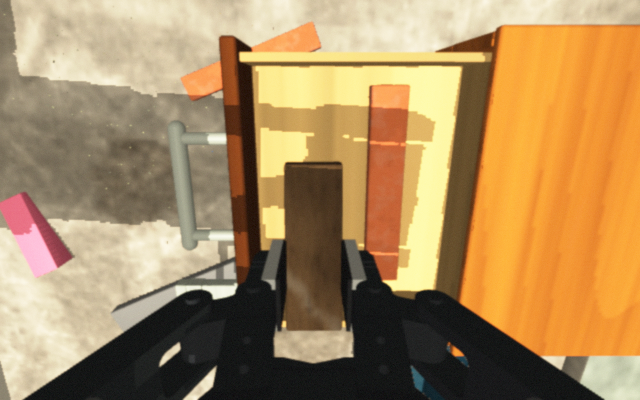

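The wrist view shows the wedge held at (313,245) over the free front half of the drawer, with the stone lying behind it at (387,180). I lower it.

```bash
python3 -m inch '[[0,0,0,0,0,0.9,1],[0,0,0,0,0,0.9,1],[0,0,0,0,0,0.9,1],[0,0,0,0,0,0.7,1],[0,0,0,0,0,0.4,1],[0,0,0,0,0,0.13,1],[0,0,0,0,0,0,1],[0,0,0,0,0,0,1]]' 50
python3 -m inch '[[0,0,0,0,0,0,0.58],[0,0,0,0,0,0,0.58],[0,0,0,0,0,0,0.58],[0,0,0,0,0,0,0.58],[0,0,0,0,0,-0.8,0.58],[0,0,0,0,0,-1,0.58],[0,0,0,0,0,-1,0.58],[0,0,0,0,0,-1,0.58]]' 
python3 -m inch '[[0,0,0,0,0,0,0.6],[0,0,0,0,0,0,0.6]]'
python3 - <<'E'
from h import *
f=grab_frame("wrist"); save(f,"w10"); c=cloud(f); p=f["pixels"]
print(r.sense()["eef_pos"],*blobs(p,c,(2,150,100),(12,255,255),(560,720,-150,150),(52,75)),sep="\n")
m=(c[...,2]>52)&(c[...,2]<76)&(c[...,0]>562)&(c[...,0]<628)&(abs(c[...,1]+12)<80); q=c[m]; print(len(q),cv2.minAreaRect(q[:,:2].astype(np.float32)),q[:,2].max())
m=(c[...,2]>78)&(c[...,2]<90)&(c[...,0]>485)&(c[...,0]<520)&(abs(c[...,1]+12)<60); q=c[m]; print(len(q),np.percentile(q,[2,50,98],axis=0))
E
```

```text
clock: 33.5
eef_pos: [593.3, -17.5, 81.4]
tcp_rot: [3.141, 0.0, 1.62]
contact_force: [0.6, 1.0, -0.4]
opening: 0.283
grasp_force: 49.4
clock: 34.17
eef_pos: [592.5, -17.4, 176.8]
tcp_rot: [-3.141, 0.0, 1.62]
contact_force: [0.4, 0.2, -0.3]
opening: 0.416
grasp_force: 0.0
clock: 34.33
eef_pos: [593.7, -17.4, 177.4]
tcp_rot: [3.138, 0.0, 1.62]
contact_force: [-0.0, -0.4, -0.7]
opening: 0.403
grasp_force: 0.0
[592.78809605 -17.39591197 175.99939662]
(np.int32(53), array([686.2,  89.6]), array([1., 6.]), np.float32(102.7), array([54., 63., 69.]), [456, 39, 12, 12])
(np.int32(5340), array([645.3,  -7.9]), array([ 26., 141.]), np.float32(93.7), array([59., 61., 62.]), [363, 86, 42, 187])
3694 ((593.9219360351562, -10.572052001953125), (25.998870849609375, 74.84395599365234), 4.179486274719238) 71.37660593857325
2544 [[499.56355831 -51.16402515  79.77294947]
 [506.80525738  -4.89242789  84.4119014 ]
 [518.54872026  32.08809121  86.52642175]]
```

View pics/w10.png

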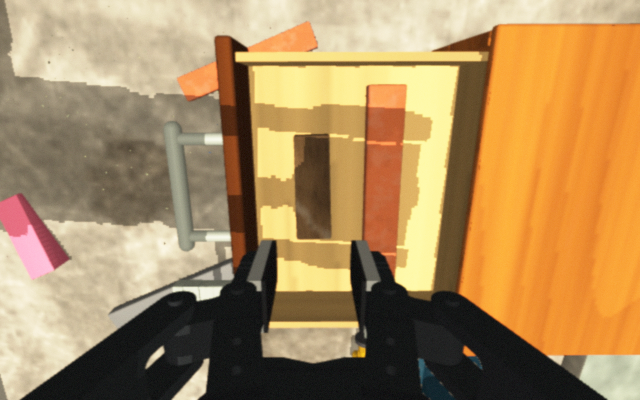

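The wrist view shows the wedge (312,187) and stone (385,175) both flat inside the drawer. I grip the handle again and push it shut.

```bash
python3 -m inch '[[0,0,0,0.123,-0.88,0,0.7],[0,0,0,0.123,-0.88,0,0.7],[0,0,0,0.123,-0.88,0,0.7],[0,0,0,0.123,-0.88,0,0.7],[0,0,0,0,0,0,0.7],[0,0,0,0,0,0,0.7],[0,0,0,0,0,0,0.7]]' 40
python3 -m inch '[[0,0,0,0,0,0.9,0.7],[0,0,0,0,0,0.9,0.7],[0,0,0,0,0,0.9,0.7],[0,0,0,0,0,0.85,0.7],[0,0,0,0,0,0,1],[0,0,0,0,0,0,1],[0,0,0,0,0,0,1],[0,0,0,0,0,0,1]]' 40
```

```text
clock: 34.97
eef_pos: [504.6, -9.4, 175.2]
tcp_rot: [-3.142, 0.0, 1.62]
contact_force: [0.4, 0.0, -0.0]
opening: 0.3
grasp_force: 0.0
clock: 35.63
eef_pos: [502.8, -9.4, 84.8]
tcp_rot: [-3.138, -0.0, 1.62]
contact_force: [5.8, -1.0, -43.6]
opening: 0.11
grasp_force: 38.4
```

```bash
python3 -m inch '[[0,0,0,0,0.4,0.08,1],[0,0,0,0,0.465,0,1],[0,0,0,0,0.465,0,1],[0,0,0,0,0.465,0,1],[0,0,0,0,0.465,0,1],[0,0,0,0,0.465,0,1],[0,0,0,0,0.465,0,1]]'
python3 -m inch '[[0,0,0,0,0.465,0,1],[0,0,0,0,0.465,0,1],[0,0,0,0,0.465,0,1],[0,0,0,0,0.465,0,1],[0,0,0,0,0.4,0,1],[0,0,0,0,0.2,0,1],[0,0,0,0,0,0,1],[0,0,0,0,0,0,1]]'
```

```text
clock: 36.22
eef_pos: [584.6, -5.2, 84.6]
tcp_rot: [-3.14, -0.0, 1.62]
contact_force: [-2.2, 1.6, -16.0]
opening: 0.105
grasp_force: 41.0
clock: 36.88
eef_pos: [642.9, -2.3, 84.5]
tcp_rot: [-3.135, -0.001, 1.62]
contact_force: [-12.0, 2.3, -5.6]
opening: 0.111
grasp_force: 42.3
```

```bash
python3 -m inch '[[0,0,0,0,0.06,0,1],[0,0,0,0,0.06,0,1],[0,0,0,0,0,0,1],[0,0,0,0,0,0,1]]'
```

```text
clock: 37.22
eef_pos: [643.0, -2.3, 84.4]
tcp_rot: [-3.129, -0.001, 1.62]
contact_force: [-22.6, 0.9, 1.9]
opening: 0.111
grasp_force: 43.3
```

At the stop. I release carefully and lift off.

```bash
python3 -m inch '[[0,0,0,0,-0.1,0,1],[0,0,0,0,-0.04,0,0.72],[0,0,0,0,0,0,0.7],[0,0,0,0,0,0,0.7],[0,0,0,0,0,-0.5,0.7],[0,0,0,0,0,-1,0.7],[0,0,0,0,0,-1,0.7],[0,0,0,0,0,-1,0.7]]'
python3 -m inch '[[0,0,0,0,-1,-1,0.7],[0,0,0,0,-1,-0.5,0.7],[0,0,0,0,-1,0,0.7],[0,0,0,0,-1,0,0.7],[0,0,0,0,-1,0,0.7],[0,0,0,0,-1,0,0.7],[0,0,0,0,0,0,0.7],[0,0,0,0,0,0,0.7]]'
python3 - <<'E'
from h import *
f=grab_frame("wrist"); c=cloud(f)
m=(c[...,2]>79)&(c[...,2]<90)&(c[...,0]>600)&(c[...,0]<665)&(abs(c[...,1]+5)<30); q=c[m]; print(len(q),np.percentile(q,[2,50,98],axis=0) if len(q) else 0)
g=grab_frame("scene"); save(g,"s11")
c=cloud(g); p=g["pixels"]; print(*blobs(p,c,(16,100,80),(34,255,255),(600,700,-280,-50),(10,155),20),sep="\n")
E
```

```text
clock: 37.88
eef_pos: [645.7, -2.6, 175.0]
tcp_rot: [3.14, 0.0, 1.62]
contact_force: [1.2, -0.1, 0.4]
opening: 0.302
grasp_force: 0.0
clock: 38.55
eef_pos: [495.3, -9.9, 211.7]
tcp_rot: [3.139, 0.0, 1.62]
contact_force: [2.0, -0.5, 0.6]
opening: 0.296
grasp_force: 0.0
1235 [[637.13201572 -34.42716807  79.82943836]
 [641.31353719  -5.07687685  84.62663922]
 [659.29320593  23.91698963  86.61565478]]
(np.int32(133), array([ 658.1, -190.5]), array([24., 52.]), np.float32(89.7), array([31., 47., 63.]), [240, 248, 21, 10])
```

View pics/s11.png

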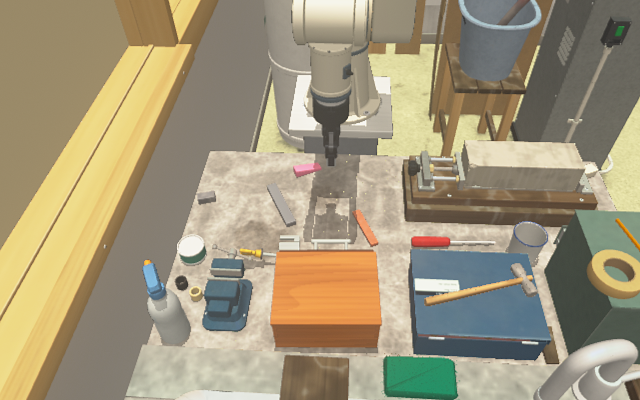

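The scene view shows the drawer shut (handle at (330,243), back where it started), the bolt lying at (250,252) and the bystanders in place.

```bash
python3 -c "
from rig import r; print(r.sign_off())"
```

```text
the job is handed in; nothing more can be done
None
```

The job is done and handed in: I undid the nut and laid the bolt down, put the red whetstone and the one dark wedge on the bench in the drawer, and pushed it shut with the bolt left open.

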